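# Find the full tin of washing soda by feel and hold it up

## Task

Slide the clear splash guard on the tin tray fully open to the left by its knob, then heft the three identical closed tins one after another from left to right (left as the robot sees it), lifting each straight up a few centimetres clear of the tray and standing each one back gently in its own place before taking the next. One tin is full, the heaviest: finish while holding that one up in the gripper, still and upright, with its underside at least 15 cm above the shelf (if the last one turns out the heaviest it can simply be raised). The other two must stand back in their places, the guard stays open, no tin may be tipped over or dropped, and everything else on the shelf is left alone.

Things in the scene. Friction and masses are not known exactly. Their poses are not given: they have to be found in the camera images.
- tray: fixed mid-grey plastic tray on the shelf, 150 mm (x) by 600 mm (y), floor 12 mm above the shelf, low grey rails on its rim up to 24 mm above the shelf. Origin: centre of its underside. Its x axis points away from the robot, its y axis to the left as seen from the robot, along the row. The three tins stand in its right (-y) half in a row along y, about 90 mm apart, near y = -60, -150 and -240 mm, x = 0
- guard (a joint): how far the splash guard is slid open along the tray, m: 0 shut over the tins, 0.29 fully open at its stop, towards the tray's +y (left). It slides with about 2 N of drag and stays where left
- guard_knob (a point): grip point of the guard's upright round knob, 30 mm across and 34 mm tall (top 152 mm, this point 136 mm, foot 118 mm above the shelf), in the middle of the guard's top. The guard is a clear plastic hood with grey edges, open at both ends, 126 mm wide, 260 mm long along the tray, top at 118 mm above the shelf; it travels with this point. Fully open, its near end is 40 mm clear of the left tin
- tin_a: round aluminium tin with a twist lid, 60 mm across, 90 mm tall with lid, smooth sides, closed; standing upright in the right half of the tray. One of three that look alike; which letter stands left, middle or right changes. Each weighs 0.1 to 0.5 kg and one is heavier than either of the others by at least 0.15 kg. Origin: centre of its underside, z axis up through the lid
- tin_b: round aluminium tin with a twist lid, 60 mm across, 90 mm tall with lid, smooth sides, closed; standing upright in the right half of the tray. One of three that look alike; which letter stands left, middle or right changes. Each weighs 0.1 to 0.5 kg and one is heavier than either of the others by at least 0.15 kg. Origin: centre of its underside, z axis up through the lid
- tin_c: round aluminium tin with a twist lid, 60 mm across, 90 mm tall with lid, smooth sides, closed; standing upright in the right half of the tray. One of three that look alike; which letter stands left, middle or right changes. Each weighs 0.1 to 0.5 kg and one is heavier than either of the others by at least 0.15 kg. Origin: centre of its underside, z axis up through the lid
- detergent: purple capped detergent bottle, 90 mm across, 220 mm tall, beyond the left end of the tray; origin under its centre. Bystander
- softener: white bottle with blue cap, 64 mm across, 150 mm tall, behind the left half of the tray; origin under its centre. Bystander
- jar: low white jar, 52 mm across, 70 mm tall, on the shelf just behind the tray beside the tins; origin under its centre. Bystander
- cup: white open measuring cup, 60 mm across, 60 mm tall, on the shelf just in front of the left half of the tray; origin under its centre. Bystander
- brush: nylon scrubbing brush lying bristles down, 50 x 140 mm, 40 mm tall, on the shelf just in front of the right half of the tray; origin under its centre. Bystander
- scoop: blue plastic scoop lying in the left half of the tray, 60 x 50 mm, 35 mm tall, with a 90 mm handle; the open guard passes freely over it. Origin under its bowl. Bystander
There are look-alikes about, which are no part of the job. Leave any blue or orange look-alike of the tin_b alone.

How it is judged:
By the outcome, as a careful person would: the job done as asked, in the order asked, and still so for the second after the job is handed in, while the arm keeps its last pose, push and grip.
It also fails if it takes over 72 s, if anything falls off the work surface, if the arm or the gripper's body presses on something with over 40 N, if the wrist force passes 120 N, or if a joint passes its speed limit or range.

## Robot

A 6-joint arm with a two-finger parallel gripper is mounted at the origin on the work surface. World frame = base frame: x ahead of the robot, y to its left, z up, the work surface at z = 0. Lengths are in m, angles in rad, forces in N, time in s.
With the tool pointing down it reaches from about 0.35 to 0.975 m from the base axis. Payload 4.9 kg.
Tool frame: the origin (TCP) lies midway between the tips of the shut fingers; the grasp point (between the pads) lies ctrl.tcp_to_grasp behind it (ctrl.tcp_to_grasp is the distance from the TCP to the grasp point, in m); z points along the fingers, y is the direction in which the jaws open and shut (so a half turn about z gives the same grasp; the last joint's range is limited). The gripper opens to 85 mm and grips with 20 to 120 N. Pads are 22 mm wide; open, the fingers measure 114 mm over their backs; the gripper's body (76 mm by 85 mm) begins 54 mm behind the grasp point. The pads swing forward as they close: fully open they stand 13 mm farther back than shut.
Start: joints at [1.086, 0.053, 1.613, -0, 1.476, -0.119], TCP at [0.224, 0.584, 0.231] pointing down, gripper open.
Joint ranges: [-3.01, 3.01], [-1.01, 2.22], [0.06, 2.58], [-1.02, 4.17], [0.09, 2.62], [-3.14, 3.14]. Speed limits (rad/s): [2.57, 2.57, 3.14, 3.14, 3.14, 3.14].

## Interface

Orientations are given as a rotation vector (axis times angle).
In Python, from station import ctrl, get_image, calibration, finish_job, models gives the robot as it stands.
- The arm moves only by the shell command python3 -m creep 'ROWS' [FORCE]. ROWS is JSON, a list of rows, each a list of 7 numbers: the opening, from 0 (shut) to 1 (fully open), then the shift along the tool's x, y, z in m, then the turn, a rotation vector about the tool's x, y, z in degrees. A call has 1 to 20 rows; each row shifts and turns the commanded pose from where the row before left it, along the tool's axes as they then stand; what a row does not reach is not made up. A row lasts 1/10 s, in which the tool goes at most 50 mm and 8.59 degrees, less where a joint would pass 70% of its speed; a pose out of reach is approached as far as the arm can. A call with a gripper value outside its range is refused whole. The fingers move at their own pace and stop on an object; FORCE is the grip in N (left out, the last holds). Time passes only in rows, so rows that do not move let the fingers close. It gives the time, the measured TCP pose, the force and the opening at its end, in the units of the state.
- ctrl.get_obs(): the state, without advancing time (a new reading comes with each control period).
- get_image(name): name is "side" or "top" or "wrist"; returns the picture (420x560x3 uint8, red, green, blue); there is no depth.
- calibration(name): a dict with "mtx" (3x3 intrinsics, pixels), "R" (3x3) and "t" (3): a world point X has camera coordinates R X + t. Camera axes: x right, y down, z forward; pixel columns grow to the right and rows downward; lengths in m; the calibration is good to about 2 mm. A picture is of the moment at which its call begins: read the wrist's pose just before it. calibration takes no time and is no camera call; for the wrist camera it gives the pose at the moment of the call.
- finish_job(): hands the job in, once; it reports no verdict.
Trained networks look in the newest picture that a camera, given by its name, has taken for a name from the list of things; names that differ only in an ending like _2 or _b are one class to them, and where a whole thing is asked for, a point or a joint stands for the part that bears it (a point fixed in the world has none). Each returns a list of dicts, best first, with "conf" (0 to 1); they miss things now and then, are a little off and sometimes report something else, mostly with a low value. They report only what shows in the picture. A call takes as long as a camera call. They do not tell look-alikes from the thing itself.
- models.search_frame(camera, name): "extent" ([left, top, right, bottom] in pixels, round what is visible of it).
The state is a dict: "t": time; "q": joint angles; "dq": joint speeds; "effort": joint torques, N m; "tool_pos": TCP position; "tool_rot": TCP orientation; "contact_force": force on the tool from outside, world axes, zero at the start; "wrist_torque": the same for the moment, N m; "opening": finger opening in m.
Only numpy, scipy, OpenCV 4.12 (cv2) and the standard library are available. Lean on these libraries where they do the work, as an engineer would, in place of code of your own. Each camera call takes 0.05 s, during which the arm holds its last target. There are 200 camera calls.

## Working session

There is one attempt and no reset: what is moved stays moved. The work goes in short steps, Python scripts to look and compute and a shell command to move; the robot and the scene stay as the last step left them, time stands still between calls to the robot, and variables do not carry over. Pictures are saved under pics/ and viewed, about 8 in all and at most 12, crops included, and the job is handed in when it is done.

```bash
mkdir -p pics
python3 - <<'E'
from station import *
import cv2,numpy as np
o=ctrl.get_obs();print(o['t'],o['tool_pos'],o['tool_rot'],o['opening'],o['contact_force'],ctrl.tcp_to_grasp)
for c in ['side','top']:
    im=get_image(c);cv2.imwrite(f'pics/{c}0.png',im[:,:,::-1])
    K=calibration(c);print(c,K['mtx'].tolist(),K['R'].round(3).tolist(),K['t'].round(3).tolist())
    for n in ['guard_knob','tin_a','tray','jar','cup','brush','softener','scoop','detergent']:
        print(n,[(np.round(d['extent']).astype(int).tolist(),round(d['conf'],2)) for d in models.search_frame(c,n)][:6])
E
```

```text
0.0 [0.22326887 0.58309574 0.23005661] [-5.71233497e-01 -3.08859393e+00  3.08568313e-03] 0.08535781945524665 [ 0.12996849  0.42238263 -1.22863909] 0.0187
side [[460.7472660823279, 0.0, 273.1708408684046], [0.0, 460.7472660823279, 206.49889042784417], [0.0, 0.0, 1.0]] [[-0.97, -0.241, -0.019], [-0.108, 0.503, -0.857], [0.216, -0.83, -0.514]] [0.614, 0.091, 1.046]
guard_knob [([288, 127, 352, 209], 0.74)]
tin_a [([260, 153, 285, 187], 0.93), ([220, 166, 245, 205], 0.71), ([303, 173, 324, 207], 0.65), ([326, 174, 330, 192], 0.49)]
tray [([257, 134, 350, 305], 0.91)]
jar [([259, 178, 276, 205], 0.98)]
cup [([352, 235, 379, 272], 0.79), ([289, 125, 352, 209], 0.47)]
brush [([356, 181, 385, 223], 0.87)]
softener [([179, 187, 212, 254], 0.96)]
scoop [([294, 223, 326, 263], 0.96)]
detergent [([249, 258, 311, 392], 0.73)]
top [[390.1267036614455, 0.0, 288.4360866680094], [0.0, 390.1267036614455, 205.8332553710109], [0.0, 0.0, 1.0]] [[-0.024, -1.0, -0.018], [-0.987, 0.026, -0.161], [0.161, 0.014, -0.987]] [0.145, 0.577, 1.007]
guard_knob [([344, 186, 457, 248], 0.73)]
tin_a [([341, 128, 366, 156], 0.85), ([377, 148, 410, 180], 0.62)]
tray [([224, 188, 463, 257], 0.78)]
jar [([349, 167, 368, 184], 0.56)]
cup [([270, 265, 298, 290], 0.73)]
brush [([349, 257, 401, 291], 0.79)]
softener [([259, 123, 287, 156], 0.64)]
scoop [([253, 216, 306, 243], 0.79), ([127, 217, 183, 254], 0.43)]
detergent []
```

View pics/top0.png

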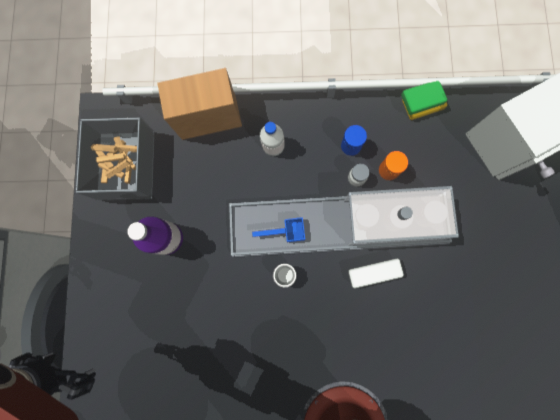

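View pics/side0.png

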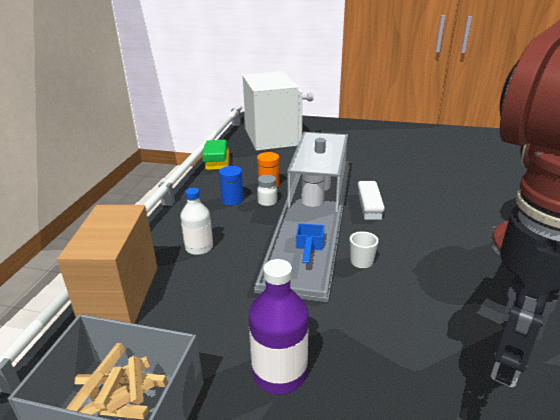

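Top: the knob is at (405,213), with the tins under the hood around (368,217), (405,215) and (436,212). The look-alikes are a blue tin at (354,140) and an orange one at (394,165); the jar is at (359,175). I'll check this in one close crop.

Run:
```python
import cv2
im=cv2.imread('pics/top0.png')[160:300,220:470]
cv2.imwrite('pics/c1.png',cv2.resize(im,None,fx=3.2,fy=3.2,interpolation=cv2.INTER_CUBIC))
```

```text
(no output)
```

View pics/c1.png

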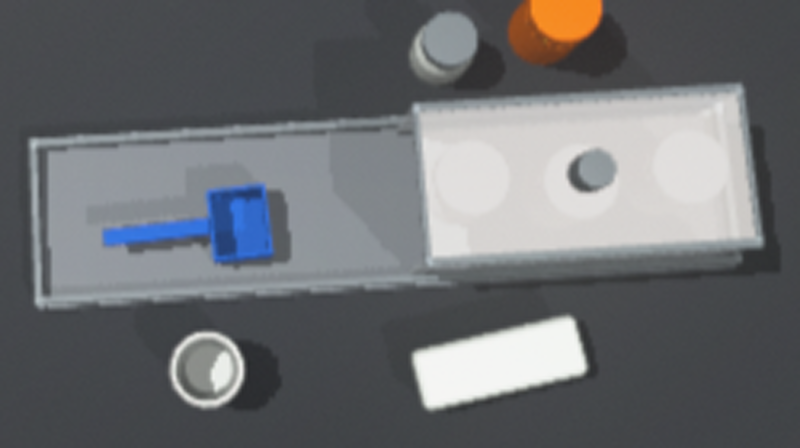

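```bash
cat > h.py <<'E'
import numpy as np
from station import *
from scipy.spatial.transform import Rotation as Rn
def unproj(c,uv,z):
    K=calibration(c);R=np.array(K['R']);t=np.array(K['t'])
    d=R.T@np.linalg.solve(np.array(K['mtx']),[uv[0],uv[1],1]);o=-R.T@t
    return o+d*(z-o[2])/d[2]
def proj(c,X):
    K=calibration(c);p=np.array(K['mtx'])@(np.array(K['R'])@X+K['t']);return p[:2]/p[2]
def go(X,yaw=None):
    """remaining shift in tool axes (mm) to put TCP at X; turn deg about tool z so tool y aligns along yaw dir"""
    o=ctrl.get_obs();R=Rn.from_rotvec(o['tool_rot']).as_matrix()
    print('t',round(o['t'],2),'tcp',o['tool_pos'].round(4),'open',round(o['opening'],4),'F',o['contact_force'].round(2),'M',o['wrist_torque'].round(2))
    print('toolR',R.round(3).tolist())
    print('shift mm',((R.T@(np.array(X)-o['tool_pos']))*1e3).round(1))
    if yaw is not None:
        v=R.T@np.array([np.cos(yaw),np.sin(yaw),0]);a=np.degrees(np.arctan2(-v[0],v[1]));print('turn z deg',(a+90)%180-90)
E
python3 - <<'E'
from h import *
f=lambda p:(220+p[0]/3.2,160+p[1]/3.2)
P=lambda n,p,z:print(n,unproj('top',f(p),z).round(4)) or unproj('top',f(p),z)
k=P('knob',(598,167),.152)
g=[P('g',p,.118) for p in [(416,105),(742,87),(762,243),(430,262)]]
print('gc',np.mean(g,0),np.linalg.norm(g[0]-g[1]),np.linalg.norm(g[1]-g[2]))
T=[P('tray',p,.024) for p in [(32,140),(40,303)]]
for p in [(473,178),(581,180),(690,166)]:P('tin',p,.102)
y=g[0]+g[3]-g[1]-g[2];th=np.arctan2(-y[0],y[1]);print('yaw guard',np.degrees(th))
x=T[0]-T[1];th2=np.arctan2(x[1],x[0]);print('tray w',np.linalg.norm(x),np.degrees(th2))
for h in (th,th2):
  ex=np.array([np.cos(h),np.sin(h),0]);ey=np.array([-ex[1],ex[0],0])
  C=np.mean(T,0)-.3*ey;C[2]=0;print('tray',C.round(4),[(C+ey*s).round(4).tolist() for s in(-.06,-.15,-.24)])
print('knob side proj',proj('side',k))
go([k[0],k[1],.25],th)
E
```

```text
knob [ 0.5408 -0.1571  0.152 ]
g [ 0.5987 -0.0275  0.118 ]
g [ 0.6062 -0.2845  0.118 ]
g [ 0.4829 -0.2887  0.118 ]
g [ 0.4747 -0.0323  0.118 ]
gc [ 0.54060932 -0.15824845  0.118     ] 0.2571040734372253 0.12330711375485455
tray [0.595  0.2924 0.024 ]
tray [0.4543 0.2855 0.024 ]
tin [ 0.5415 -0.0722  0.102 ]
tin [ 0.5376 -0.1575  0.102 ]
tin [ 0.5466 -0.2443  0.102 ]
yaw guard 1.753159314689034
tray w 0.14082866022736018 2.7968530012234893
tray [ 0.5339 -0.0109  0.    ] [[0.5357, -0.0709, 0.0], [0.5384, -0.1608, 0.0], [0.5412, -0.2508, 0.0]]
tray [ 0.5393 -0.0107  0.    ] [[0.5422, -0.0706, 0.0], [0.5466, -0.1605, 0.0], [0.551, -0.2504, 0.0]]
knob side proj [320.28703663 139.57800364]
t 1.0 tcp [0.2236 0.5836 0.2313] open 0.0853 F [ 0.37  0.26 -0.24] M [0.   0.01 0.03]
toolR [[-0.934, 0.358, 0.0], [0.358, 0.934, 0.0], [0.0, 0.0, -1.0]]
shift mm [-561.2 -578.2  -18.7]
turn z deg 67.2844743320318
```

Knob at (0.541,-0.157), yaw about 1.9°. The hood size checks out at 257x123 mm and the side view agrees. Setting out.

```bash
python3 -m creep '[[1,-0.033,-0.034,0,0,0,0],[1,-0.033,-0.034,0,0,0,0],[1,-0.033,-0.034,0,0,0,0],[1,-0.033,-0.034,0,0,0,0],[1,-0.033,-0.034,0,0,0,0],[1,-0.033,-0.034,0,0,0,0],[1,-0.033,-0.034,0,0,0,0],[1,-0.033,-0.034,0,0,0,0],[1,-0.033,-0.034,0,0,0,0],[1,-0.033,-0.034,0,0,0,0],[1,-0.033,-0.034,0,0,0,0],[1,-0.033,-0.034,0,0,0,0],[1,-0.033,-0.034,0,0,0,0],[1,-0.033,-0.034,0,0,0,0],[1,-0.033,-0.034,0,0,0,0],[1,-0.033,-0.034,0,0,0,0],[1,-0.033,-0.034,0,0,0,0]]'
python3 -m creep '[[1,0,0,0,0,0,8.4],[1,0,0,0,0,0,8.4],[1,0,0,0,0,0,8.4],[1,0,0,0,0,0,8.4],[1,0,0,0,0,0,8.4],[1,0,0,0,0,0,8.4],[1,0,0,0,0,0,8.4],[1,0,0,0,0,0,8.4]]' 40
python3 - <<'E'
from h import *
import cv2
k=[0.5408,-.1571,.152]
cv2.imwrite('pics/w1.png',get_image('wrist')[:,:,::-1])
print(proj('wrist',np.array(k)),calibration('wrist')['mtx'][0][0])
go([.5408,-.1571,.1233],np.radians(1.9))
E
```

```text
t: 2.7
tool_pos: [0.5412, -0.1589, 0.2315]
tool_rot: [0.572, 3.088, 0.0]
contact_force: [-0.2, 0.5, -0.2]
opening: 0.0857
t: 3.5
tool_pos: [0.5407, -0.1568, 0.2314]
tool_rot: [2.192, 2.25, 0.0]
contact_force: [0.9, 0.2, 0.5]
opening: 0.0852
[283.24768884 214.50079078] 313.9411696778694
t 3.55 tcp [ 0.5407 -0.1568  0.2314] open 0.0854 F [-0.2   0.32  0.13] M [-0.01 -0.01  0.05]
toolR [[-0.022, 1.0, 0.0], [1.0, 0.022, -0.0], [-0.0, 0.0, -1.0]]
shift mm [-3.000e-01  1.000e-01  1.081e+02]
turn z deg -0.6153587158301406
```

View pics/w1.png

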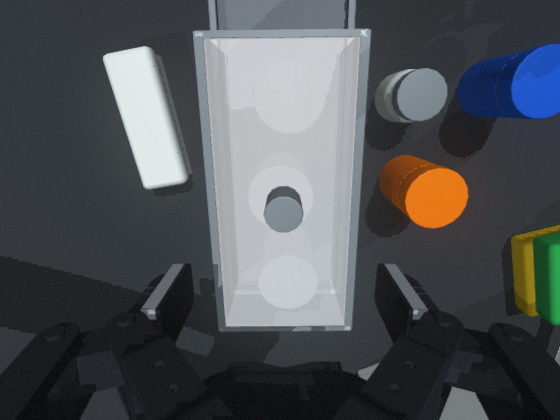

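The knob shows at (283,213), against a prediction of (283,214). Descend and grip.

```bash
python3 -m creep '[[1,0,0,0.03,0,0,-0.6],[1,0,0,0.03,0,0,0],[1,0,0,0.03,0,0,0],[1,0,0,0.012,0,0,0],[1,0,0,0.008,0,0,0],[0,0,0,0,0,0,0],[0,0,0,0,0,0,0],[0,0,0,0,0,0,0],[0,0,0,0,0,0,0],[0,0,0,0,0,0,0],[0,0,0,0,0,0,0],[0,0,0,0,0,0,0]]' 40
python3 -c "
from h import *
go([.53,.133,.121],np.radians(1.9))"
```

```text
t: 4.75
tool_pos: [0.5403, -0.1573, 0.123]
tool_rot: [-2.173, -2.268, 0.002]
contact_force: [-6.1, 0.0, 6.2]
opening: 0.0288
t 4.75 tcp [ 0.5403 -0.1573  0.123 ] open 0.0288 F [-6.12  0.    6.16] M [-0.01  0.8   0.01]
toolR [[-0.043, 0.999, -0.001], [0.999, 0.043, -0.001], [-0.001, -0.001, -1.0]]
shift mm [290.4   2.1   1.8]
turn z deg 0.5558010349767386
```

```bash
python3 -m creep '[[0,0.01,0.0001,-0.001,0,0,0.3],[0,0.02,0.0002,0,0,0,0.2],[0,0.025,0.0002,0,0,0,0],[0,0.025,0.0002,0,0,0,0],[0,0.025,0.0002,0,0,0,0],[0,0.025,0.0002,0,0,0,0],[0,0.025,0.0002,0,0,0,0],[0,0.025,0.0002,0,0,0,0],[0,0.025,0.0002,0,0,0,0],[0,0.025,0.0002,0,0,0,0],[0,0.025,0.0002,0,0,0,0],[0,0.02,0.0002,0,0,0,0],[0,0.01,0.0001,0,0,0,0],[0,0.005,0,0,0,0,0],[0,0.002,0,0,0,0,0],[0,0,0,0,0,0,0],[0,0,0,0,0,0,0]]'
python3 -c "
from h import *
go([.531,.133,.121],np.radians(1.9))"
```

```text
t: 6.45
tool_pos: [0.53, 0.1321, 0.123]
tool_rot: [-2.181, -2.26, 0.019]
contact_force: [-16.4, -12.7, 11.1]
opening: 0.0289
t 6.45 tcp [0.53   0.1321 0.123 ] open 0.0289 F [-16.38 -12.7   11.08] M [-1.88  1.96  0.45]
toolR [[-0.036, 0.999, -0.009], [0.999, 0.036, -0.008], [-0.008, -0.009, -1.0]]
shift mm [0.8 1.1 2. ]
turn z deg 0.15010901990117986
```

At the stop (289.6 mm of travel, 12.7 N reaction). Release and rise, then look at the tins from above.

```bash
python3 -m creep '[[0,-0.002,-0.0003,0,0,0,0],[1,0,0,0,0,0,0],[1,0,0,0,0,0,0],[1,0,0,0,0,0,0],[1,0,0,0,0,0,0],[1,0,0,-0.03,0,0,0],[1,0,0,-0.04,0,0,0],[1,0,0,-0.04,0,0,0],[1,-0.04,0,0,0,0,0],[1,-0.05,0,0,0,0,0],[1,-0.05,0,0,0,0,0],[1,-0.05,0,0,0,0,0],[1,-0.035,0,0,0,0,0],[1,0,0,0,0,0,0],[1,0,0,0,0,0,0]]'
python3 - <<'E'
from h import *
import cv2
cv2.imwrite('pics/w2.png',get_image('wrist')[:,:,::-1])
for d in models.search_frame('wrist','tin_a')[:5]:
    e=d['extent'];print(np.round(e),round(d['conf'],2))
for X in [(.5415,-.0722),(.5376,-.1575),(.5466,-.2443)]:print(proj('wrist',np.array([*X,.102])))
go([.5415,-.0722,.06],np.radians(1.9))
E
```

```text
t: 7.95
tool_pos: [0.5405, -0.0922, 0.2322]
tool_rot: [-2.185, -2.257, -0.001]
contact_force: [-1.1, -0.1, -0.3]
opening: 0.0853
[246. 206. 310. 289.] 0.94
[445. 121. 560. 190.] 0.88
[256. 279. 312. 359.] 0.74
[371. 207. 454. 289.] 0.66
[256. 131. 320. 206.] 0.62
[285.14115277 175.5044938 ]
[277.84409056 262.44750967]
[283.97747585 337.39240448]
t 8.05 tcp [ 0.5405 -0.0909  0.2322] open 0.0853 F [-0.23  0.87  0.75] M [-0.02  0.    0.  ]
toolR [[-0.035, 0.999, -0.0], [0.999, 0.035, 0.0], [0.0, -0.0, -1.0]]
shift mm [ 18.6   1.7 172.3]
turn z deg 0.09554986419685463
```

View pics/w2.png

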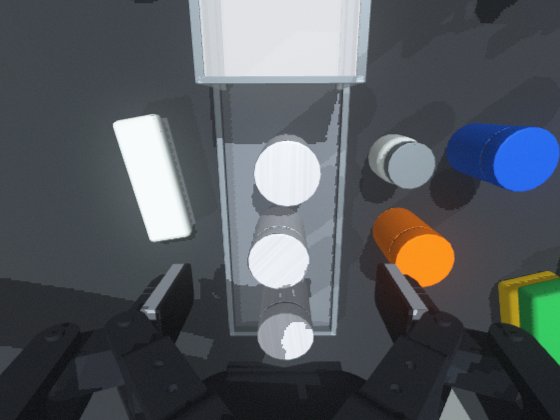

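Guard open: its near edge is at row 80, and the lids are at (287,173), (279,260) and (286,336). All three are bare aluminium, in a row in the tray.

Run:
```python
from h import *
for p in [(287.5,173),(279,260),(286,336)]:
    X=unproj('wrist',p,.102);print(X.round(4)); go([X[0],X[1],.052],np.radians(1.9))
```

```text
[ 0.5435 -0.0699  0.102 ]
t 8.05 tcp [ 0.5405 -0.0909  0.2322] open 0.0853 F [-0.23  0.87  0.75] M [-0.02  0.    0.  ]
toolR [[-0.035, 0.999, -0.0], [0.999, 0.035, 0.0], [0.0, -0.0, -1.0]]
shift mm [ 20.8   3.7 180.3]
turn z deg 0.09554986419685463
[ 0.5386 -0.1549  0.102 ]
t 8.05 tcp [ 0.5405 -0.0909  0.2322] open 0.0853 F [-0.23  0.87  0.75] M [-0.02  0.    0.  ]
toolR [[-0.035, 0.999, -0.0], [0.999, 0.035, 0.0], [0.0, -0.0, -1.0]]
shift mm [-63.9  -4.1 180.2]
turn z deg 0.09554986419685463
[ 0.5486 -0.2425  0.102 ]
t 8.05 tcp [ 0.5405 -0.0909  0.2322] open 0.0853 F [-0.23  0.87  0.75] M [-0.02  0.    0.  ]
toolR [[-0.035, 0.999, -0.0], [0.999, 0.035, 0.0], [0.0, -0.0, -1.0]]
shift mm [-151.8    2.9  180.2]
turn z deg 0.09554986419685463
```

```bash
python3 -m creep '[[1,0.0195,0.0028,0,0,0,0],[1,0,0,0.04,0,0,0],[1,0,0,0.04,0,0,0],[1,0,0,0.04,0,0,0],[1,0,0,0.04,0,0,0],[1,0,0,0.02,0,0,0],[1,0,0,0.007,0,0,0],[1,0,0,0,0,0,0],[0,0,0,0,0,0,0],[0,0,0,0,0,0,0],[0,0,0,0,0,0,0],[0,0,0,0,0,0,0],[0,0,0,0,0,0,0]]' 40
python3 -c "
from h import *
go([.5425,-.071,.045],np.radians(1.9))"
```

```text
t: 9.35
tool_pos: [0.5442, -0.0724, 0.0477]
tool_rot: [2.182, 2.257, 0.003]
contact_force: [-0.6, 1.4, 6.5]
opening: 0.059
t 9.35 tcp [ 0.5442 -0.0724  0.0477] open 0.059 F [-0.57  1.4   6.52] M [ 0.25  0.37 -0.01]
toolR [[-0.034, 0.999, 0.003], [0.999, 0.034, -0.001], [-0.001, 0.003, -1.0]]
shift mm [ 1.5 -1.6  2.7]
turn z deg 0.04119850509408707
```

Gripped (59 mm). Lift 50 mm, let it settle and weigh.

```bash
python3 -m creep '[[0,0,0,-0.005,0,0,0],[0,0,0,-0.01,0,0,0],[0,0,0,-0.015,0,0,0],[0,0,0,-0.015,0,0,0],[0,0,0,-0.005,0,0,0],[0,0,0,0,0,0,0],[0,0,0,0,0,0,0],[0,0,0,0,0,0,0],[0,0,0,0,0,0,0],[0,0,0,0,0,0,0],[0,0,0,0,0,0,0]]'
python3 - <<'E'
from h import *
import cv2
for i in range(4):
    cv2.imwrite('pics/s1.png',get_image('side')[:,:,::-1]); o=ctrl.get_obs();print(o['contact_force'].round(2),o['effort'].round(2),o['tool_pos'].round(4),o['opening'])
E
```

```text
t: 10.45
tool_pos: [0.5424, -0.0721, 0.0949]
tool_rot: [-2.183, -2.258, 0.001]
contact_force: [0.4, -0.1, -4.7]
opening: 0.0596
[ 0.5   0.13 -3.89] [ 0.000e+00 -3.571e+01 -3.600e+01  0.000e+00  1.000e-02  0.000e+00] [ 0.5424 -0.0721  0.095 ] 0.058926861103709365
[ 0.03 -0.3  -5.03] [-0.000e+00 -3.571e+01 -3.601e+01  0.000e+00  1.000e-02  0.000e+00] [ 0.5425 -0.0722  0.0951] 0.05905455667129925
[-0.14  0.16 -5.01] [ -0.   -35.71 -36.02   0.     0.     0.  ] [ 0.5426 -0.0722  0.0952] 0.05930054924523016
[ 0.56 -0.86 -4.51] [ -0.   -35.72 -36.03   0.     0.     0.  ] [ 0.5426 -0.0722  0.0953] 0.05909585298787111
```

About 4.6 N. Set it back down.

```bash
python3 -m creep '[[0,0,0,0.01,0,0,0],[0,0,0,0.015,0,0,0],[0,0,0,0.01,0,0,0],[0,0,0,0.006,0,0,0],[0,0,0,0.003,0,0,0],[0,0,0,0.001,0,0,0],[0,0,0,0.001,0,0,0],[0,0,0,0.001,0,0,0],[0,0,0,0,0,0,0],[0,0,0,0,0,0,0]]'
python3 -c "
from h import *
go([.5425,-.071,.0475],np.radians(1.9))"
```

```text
t: 11.65
tool_pos: [0.5428, -0.0722, 0.0486]
tool_rot: [2.183, 2.258, 0.0]
contact_force: [0.0, -0.2, -4.7]
opening: 0.0588
t 11.65 tcp [ 0.5428 -0.0722  0.0486] open 0.0588 F [ 0.04 -0.17 -4.69] M [-0.01  0.07  0.03]
toolR [[-0.034, 0.999, 0.001], [0.999, 0.034, -0.0], [-0.0, 0.001, -1.0]]
shift mm [ 1.2 -0.2  1.1]
turn z deg 0.04020736373441025
```

```bash
python3 -m creep '[[0,0,0,0.0007,0,0,0],[0,0,0,0.0007,0,0,0],[0,0,0,0.0006,0,0,0],[0,0,0,0,0,0,0],[0,0,0,0,0,0,0]]'
```

```text
t: 12.15
tool_pos: [0.5429, -0.0723, 0.0478]
tool_rot: [2.183, 2.259, -0.0]
contact_force: [-5.3, 0.9, 5.5]
opening: 0.0593
```

```bash
python3 -m creep '[[1,0,0,0,0,0,0],[1,0,0,0,0,0,0],[1,0,0,0,0,0,0],[1,0,0,0,0,0,0],[1,0,0,-0.02,0,0,0],[1,0,0,-0.04,0,0,0],[1,0,0,-0.04,0,0,0],[1,0,0,0,0,0,0],[1,-0.042,-0.0038,0,0,0,0],[1,-0.0415,-0.0038,0,0,0,0],[1,0,0,0,0,0,0],[1,0,0,0,0,0,0]]'
python3 - <<'E'
from h import *
import cv2
cv2.imwrite('pics/w3.png',get_image('wrist')[:,:,::-1])
for X in [(.5425,-.071),(.538,-.156),(.5475,-.2435)]:print(proj('wrist',np.array([*X,.102])))
go([.538,-.156,.0455],np.radians(1.9))
E
```

```text
t: 13.35
tool_pos: [0.5375, -0.1563, 0.1456]
tool_rot: [-2.185, -2.256, -0.0]
contact_force: [-1.3, 0.6, 1.1]
opening: 0.0856
[297.11785648  91.26863641]
[283.82821335 233.00904916]
[292.87964167 346.1759849 ]
t 13.4 tcp [ 0.5375 -0.1555  0.1456] open 0.0851 F [-0.06  1.02  0.3 ] M [ 0.01 -0.01 -0.02]
toolR [[-0.033, 0.999, -0.001], [0.999, 0.033, 0.001], [0.001, -0.001, -1.0]]
shift mm [ -0.6   0.5 100.1]
turn z deg 0.012169510993260246
```

View pics/w3.png

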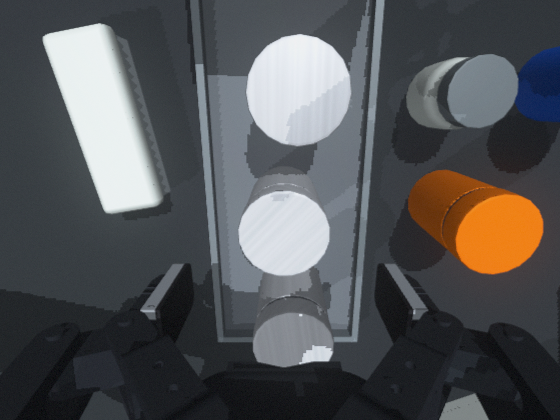

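The left tin stands in place at (298,90). The middle lid at (284,233) matches the prediction, and the right one is at (292,343). Grip and lift the middle tin.

```bash
python3 -m creep '[[1,0,0.0005,0.04,0,0,0],[1,0,0,0.04,0,0,0],[1,0,0,0.015,0,0,0],[1,0,0,0.005,0,0,0],[1,0,0,0,0,0,0],[0,0,0,0,0,0,0],[0,0,0,0,0,0,0],[0,0,0,0,0,0,0],[0,0,0,0,0,0,0],[0,0,0,0,0,0,0]]' 40
python3 -m creep '[[0,0,0,-0.005,0,0,0],[0,0,0,-0.01,0,0,0],[0,0,0,-0.015,0,0,0],[0,0,0,-0.015,0,0,0],[0,0,0,-0.005,0,0,0],[0,0,0,0,0,0,0],[0,0,0,0,0,0,0],[0,0,0,0,0,0,0],[0,0,0,0,0,0,0],[0,0,0,0,0,0,0],[0,0,0,0,0,0,0]]'
python3 - <<'E'
from h import *
import cv2
for i in range(4):
    get_image('side'); o=ctrl.get_obs();print(o['contact_force'].round(2),o['tool_pos'].round(4),o['opening'])
E
```

```text
t: 14.4
tool_pos: [0.54, -0.1566, 0.0487]
tool_rot: [2.181, 2.256, 0.002]
contact_force: [0.3, 0.7, 7.3]
opening: 0.0592
t: 15.5
tool_pos: [0.5381, -0.1558, 0.0959]
tool_rot: [-2.183, -2.258, 0.0]
contact_force: [-0.7, 0.1, -1.6]
opening: 0.0591
[-0.12  0.44 -1.26] [ 0.5382 -0.1558  0.096 ] 0.0590522613612426
[ 0.75 -0.03 -2.05] [ 0.5383 -0.1559  0.0962] 0.059408805075925074
[ 0.43  0.34 -1.73] [ 0.5383 -0.1559  0.0962] 0.059262171886974524
[-0.08  1.11 -0.81] [ 0.5383 -0.1559  0.0963] 0.059345233351141946
```

About 1.5 N, so lighter. Lower it, checking contact before the release.

```bash
python3 -m creep '[[0,0,0,0.01,0,0,0],[0,0,0,0.015,0,0,0],[0,0,0,0.01,0,0,0],[0,0,0,0.006,0,0,0],[0,0,0,0.003,0,0,0],[0,0,0,0.0015,0,0,0],[0,0,0,0.001,0,0,0],[0,0,0,0.001,0,0,0],[0,0,0,0.0008,0,0,0],[0,0,0,0.0007,0,0,0],[0,0,0,0,0,0,0],[0,0,0,0,0,0,0]]'
```

```text
t: 16.9
tool_pos: [0.5387, -0.156, 0.0488]
tool_rot: [2.183, 2.258, 0.0]
contact_force: [-2.3, 1.5, 4.7]
opening: 0.0592
```

```bash
python3 -m creep '[[1,0,0,0,0,0,0],[1,0,0,0,0,0,0],[1,0,0,0,0,0,0],[1,0,0,0,0,0,0],[1,0,0,-0.02,0,0,0],[1,0,0,-0.04,0,0,0],[1,0,0,-0.04,0,0,0],[1,0,0,0,0,0,0],[1,-0.044,0.0032,0,0,0,0],[1,-0.044,0.0031,0,0,0,0],[1,0,0,0,0,0,0],[1,0,0,0,0,0,0]]'
python3 - <<'E'
from h import *
import cv2
im=get_image('wrist')[:,:,::-1]
cv2.imwrite('pics/w4.png',im)
for X in [(.5425,-.071),(.538,-.156),(.5475,-.2435)]:print(proj('wrist',np.array([*X,.102])))
go([.5475,-.2435,.0455],np.radians(1.9))
E
```

```text
t: 18.1
tool_pos: [0.5472, -0.2441, 0.1465]
tool_rot: [-2.184, -2.256, -0.0]
contact_force: [0.4, 0.1, -0.9]
opening: 0.0855
[ 285.4107885  -106.04261715]
[271.87708091  85.26285042]
[283.64948186 232.25305228]
t 18.15 tcp [ 0.5471 -0.2432  0.1464] open 0.0854 F [ 0.25 -0.47 -0.34] M [ 0.01 -0.    0.01]
toolR [[-0.033, 0.999, -0.001], [0.999, 0.033, 0.001], [0.001, -0.001, -1.0]]
shift mm [ -0.4   0.5 100.9]
turn z deg 0.010856058261694557
```

View pics/w4.png

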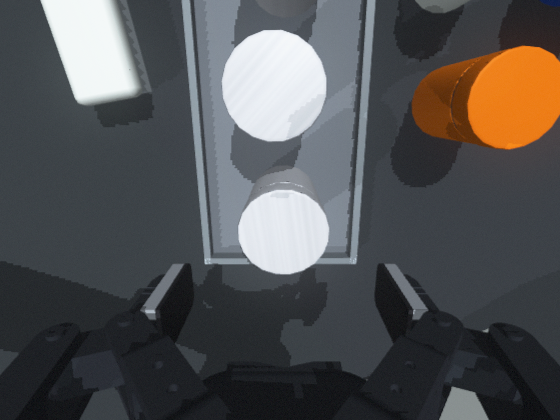

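The middle tin stands at (274,86). The right lid is at (284,231), as predicted.

```bash
python3 -m creep '[[1,0,0.0005,0.04,0,0,0],[1,0,0,0.04,0,0,0],[1,0,0,0.015,0,0,0],[1,0,0,0.006,0,0,0],[1,0,0,0,0,0,0],[0,0,0,0,0,0,0],[0,0,0,0,0,0,0],[0,0,0,0,0,0,0],[0,0,0,0,0,0,0],[0,0,0,0,0,0,0]]' 40
python3 -m creep '[[0,0,0,-0.005,0,0,0],[0,0,0,-0.01,0,0,0],[0,0,0,-0.015,0,0,0],[0,0,0,-0.015,0,0,0],[0,0,0,-0.005,0,0,0],[0,0,0,0,0,0,0],[0,0,0,0,0,0,0],[0,0,0,0,0,0,0],[0,0,0,0,0,0,0],[0,0,0,0,0,0,0],[0,0,0,0,0,0,0]]'
python3 - <<'E'
from h import *
import cv2
for i in range(4):
    get_image('side'); o=ctrl.get_obs();print(o['contact_force'].round(2),o['tool_pos'].round(4),o['opening'])
E
```

```text
t: 19.15
tool_pos: [0.5496, -0.2445, 0.0489]
tool_rot: [2.181, 2.256, 0.001]
contact_force: [-0.5, 0.9, 7.0]
opening: 0.059
t: 20.25
tool_pos: [0.5479, -0.2435, 0.0959]
tool_rot: [-2.183, -2.258, 0.0]
contact_force: [-0.3, -0.2, -2.2]
opening: 0.0588
[ 0.21  0.36 -0.77] [ 0.548  -0.2435  0.0961] 0.05921938657484426
[ 0.34  0.73 -1.75] [ 0.548  -0.2436  0.0961] 0.05951794075324495
[ 0.36  0.87 -2.24] [ 0.5481 -0.2436  0.0962] 0.05897263652634919
[-0.38 -0.53 -1.63] [ 0.5481 -0.2436  0.0963] 0.059031390959666516
```

The right tin is about 1.7 N, so the left one (about 4.6 N) is clearly the full one. Put this back.

```bash
python3 -m creep '[[0,0,0,0.01,0,0,0],[0,0,0,0.015,0,0,0],[0,0,0,0.01,0,0,0],[0,0,0,0.006,0,0,0],[0,0,0,0.003,0,0,0],[0,0,0,0.0015,0,0,0],[0,0,0,0.001,0,0,0],[0,0,0,0.001,0,0,0],[0,0,0,0.0008,0,0,0],[0,0,0,0.0007,0,0,0],[0,0,0,0,0,0,0],[0,0,0,0,0,0,0]]'
```

```text
t: 21.65
tool_pos: [0.5485, -0.2438, 0.0489]
tool_rot: [2.183, 2.258, 0.0]
contact_force: [-2.9, 1.8, 6.5]
opening: 0.0595
```

```bash
python3 -m creep '[[1,0,0,0,0,0,0],[1,0,0,0,0,0,0],[1,0,0,0,0,0,0],[1,0,0,0,0,0,0],[1,0,0,-0.02,0,0,0],[1,0,0,-0.04,0,0,0],[1,0,0,-0.04,0,0,0],[1,0,0,0,0,0,0],[1,0.04,0,0,0,0,0],[1,0.045,0,0,0,0,0],[1,0.045,0,0,0,0,0],[1,0.0415,0,0,0,0,0],[1,0,0,0,0,0,0],[1,0,0,0,0,0,0]]'
python3 - <<'E'
from h import *
import cv2
cv2.imwrite('pics/w5.png',get_image('wrist')[:,:,::-1])
for X in [(.5429,-.0723),(.5383,-.156),(.5482,-.2437)]:print(proj('wrist',np.array([*X,.102])))
go([.5429,-.0723,.0455],np.radians(1.9))
E
```

```text
t: 23.05
tool_pos: [0.5421, -0.0716, 0.1468]
tool_rot: [-2.181, -2.261, 0.001]
contact_force: [0.4, -0.2, -1.0]
opening: 0.0855
[284.13176577 231.25543052]
[273.65759524 339.07302925]
[283.21581982 429.48654464]
t 23.1 tcp [ 0.5422 -0.0724  0.147 ] open 0.0851 F [ 0.04 -0.71 -0.05] M [ 0.01  0.01 -0.01]
toolR [[-0.034, 0.999, -0.0], [0.999, 0.034, -0.0], [-0.0, -0.0, -1.0]]
shift mm [  0.2   0.7 101.5]
turn z deg 0.06519111195748906
```

View pics/w5.png

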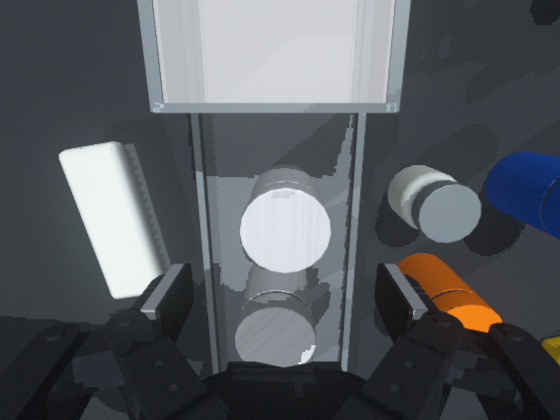

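The left lid is at (285,230), as predicted, and the guard is still open. Take the full tin and raise it 175 mm.

```bash
python3 -m creep '[[1,0,0.0007,0.04,0,0,0],[1,0,0,0.04,0,0,0],[1,0,0,0.015,0,0,0],[1,0,0,0.006,0,0,0],[1,0,0,0,0,0,0],[0,0,0,0,0,0,0],[0,0,0,0,0,0,0],[0,0,0,0,0,0,0],[0,0,0,0,0,0,0],[0,0,0,0,0,0,0]]' 45
python3 -m creep '[[0,0,0,-0.005,0,0,0],[0,0,0,-0.01,0,0,0],[0,0,0,-0.02,0,0,0],[0,0,0,-0.025,0,0,0],[0,0,0,-0.025,0,0,0],[0,0,0,-0.025,0,0,0],[0,0,0,-0.025,0,0,0],[0,0,0,-0.02,0,0,0],[0,0,0,-0.015,0,0,0],[0,0,0,-0.005,0,0,0],[0,0,0,0,0,0,0],[0,0,0,0,0,0,0],[0,0,0,0,0,0,0],[0,0,0,0,0,0,0],[0,0,0,0,0,0,0],[0,0,0,0,0,0,0]]'
python3 - <<'E'
from h import *
import cv2
s=get_image('side')[:,:,::-1];
for X in [(.5425,-.0722,.187),(.5425,-.0722,.277)]:print(proj('side',np.array(X)))
cv2.imwrite('pics/s5.png',cv2.resize(s[60:300,180:460],None,fx=2.5,fy=2.5))
go([.5425,-.0722,.22],np.radians(1.9))
E
```

```text
t: 24.1
tool_pos: [0.5445, -0.0728, 0.0487]
tool_rot: [2.181, 2.257, 0.002]
contact_force: [-0.4, -1.3, 5.7]
opening: 0.059
t: 25.7
tool_pos: [0.5428, -0.0721, 0.2209]
tool_rot: [-2.183, -2.258, 0.0]
contact_force: [-0.6, 0.8, -3.9]
opening: 0.059
[314.64824161 139.46541965]
[315.68521887 103.68644148]
t 25.75 tcp [ 0.5429 -0.0721  0.2211] open 0.0592 F [ 0.42  0.04 -4.68] M [ 0.02 -0.03 -0.  ]
toolR [[-0.034, 0.999, -0.0], [0.999, 0.034, 0.0], [0.0, -0.0, -1.0]]
shift mm [-0.1 -0.4  1.1]
turn z deg 0.04298989096378136
```

View pics/s5.png

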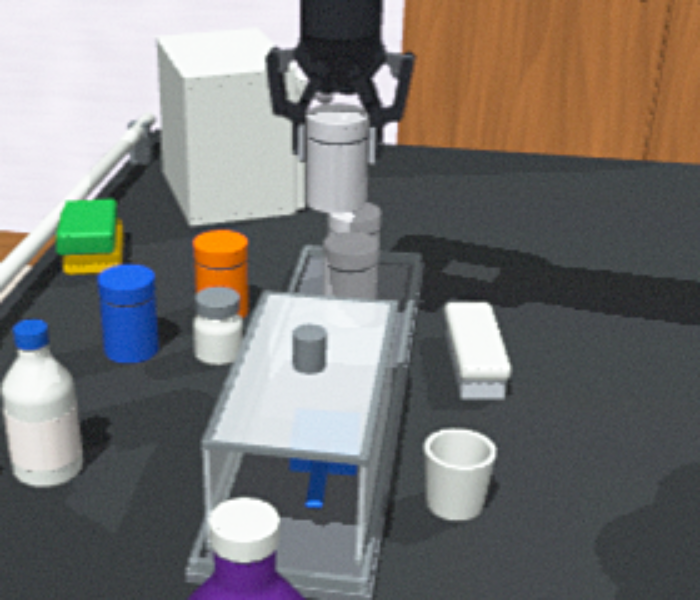

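The tin is held upright, its underside at crop (337,205), which is about 0.185 m. The other two tins are standing and the guard is open.

```bash
python3 -c "
from station import *
finish_job()"
```

```text
the job is handed in; nothing more can be done
```

The job is done and handed in, at about 26 s on the robot's clock. `finish_job()` gives no verdict.

- **Guard:** I slid it open by its knob, 289.6 mm to its stop. The last side picture shows it still open.
- **Weighing:** I lifted the tins left to right, about 5 cm each. They pulled about 4.6 N, 1.5 N and 1.7 N, with noise of about ±0.7 N. The left tin is therefore the full one. I set each tin down until the wrist felt contact before letting go.
- **Finish:** I took up the left tin again and raised it straight up. At hand-in it was still and upright, gripped at 59 mm with about 4.7 N of load. Its underside is about 18.5 cm above the shelf by the lift height, and the side picture fits that.
- **Other things:** The other two tins stand in their places, and the nearby things show no sign of having been disturbed. I did not re-measure their positions after the last lift.

The wrist felt about 24 N while pressing the guard against its stop, and 6–7 N as the jaws closed on each tin. Both are well under the limits.

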